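# Draw the parts tray home on its runners

## Task

A wooden parts tray sits far back on its runners and a loose timber offcut lies on the board between the tray and the near stop. Put the offcut in the tray, then hook a fingertip behind the tray's far lip, without pinching the wall, and drag the tray gently towards the robot until both spring catches click into its side notches; then let go. Never press on the tray with more than 18 N, keep the parts in the tray and leave everything else on the bench alone.

Things in the scene. Friction and masses are not known exactly. Their poses are not given: they have to be found in the camera images.
- dock: Fixed plywood docking board on the bench, x -185 to +180, 200 wide, top at z 12 mm. Origin: bench level on its centre line; +x along the runners, away from the robot, z up. Two wooden runners (x -10 to +175, outer faces at y +-84, tops at z 41 mm) guide the tray; their caps, 132 mm apart, keep it from lifting.
- stop_slot (a point): Middle of the slot range of the near wooden stop block (185 mm wide, top at z 43 mm in the dock frame). The block is clamped somewhere in its slot: its stop face lies at x -150 to -100 mm in the dock frame (this point is at -125 and does not follow it). Where it is clamped is NOT measured: find it by feel or by eye. It stays put under the forces allowed.
- tray: Open plywood tray on the board, 140 mm long (x), 124 wide over the walls, 140 over its side strips, walls 50 high, about 0.5 to 0.75 kg, 2 mm side play. Origin: centre of its underside; axes as the dock's. Inside: x -62 to +60, y +-56, floor at z 6 mm. Two plaster pieces up to 44 mm tall stand in the far half (x +20 to +40); the near half is free. More than 18 N harms it.
- notch_left (a point): Centre of the 18 mm wide notch in the tray's left side strip, at x 0, y +66, z +13 mm in the tray frame (the right one mirrors it). The strips taper at the near end. Sliding takes a few N; riding over the catches up to about 9 N in all, less again once they click. Then the near wall (x -70) is 0 to 2 mm from the rigid stop, where the force rises steeply.
- far_lip: The tray's far end board, 124 wide, 6 thick, standing 6 mm above the other walls. Origin: middle of its top edge, outer (far) face, at x +70, z +56 mm in the tray frame; axes as the tray's. The outer face is flat and upright: a fingertip about 30 mm below the edge, drawn to -x, drags the tray. At least 55 mm is free behind it, then a sanding block 28 mm tall.
- inner_face: Thin ply facing, 112 x 4 mm, 44 mm tall, on the inside of the far end board; origin at its centre. Fingers on it and on the far lip at once count as pinching the wall.
- offcut_center (a point): Centre of the loose pale timber offcut, 22 x 80 x 30 mm (x, y, z; 30 mm tall), about 50 g, lying on the board roughly across the runners. The point is half-way up. Grasp it across its 22 mm (x) thickness from above.
- catch_left (a joint): Left (+y) spring catch: a round steel nose, 16 mm diameter, 70 mm beyond the stop face and 12 mm above the board's top. 0 = sprung fully out, positive (m) = pressed outwards, 2 to 6 mm while it rides on the tray's side strip, back to 0 when it has clicked into the notch (it also reads 0 before the tray arrives).
- catch_right (a joint): Right (-y) spring catch, the mirror image of the left one.
- baluster: Small plaster baluster, 24 mm diameter, 44 mm tall, in the tray. Origin: centre of its foot.
- steps: Small plaster stair, 30 x 34 x 30 mm, in the tray. Origin: centre of its underside.
- sander: Cork sanding block, 40 x 90 x 28 mm, on the bench beyond the far end of the board; leave alone. Origin: centre of its underside.
- glue: White bottle, 52 mm diameter, 120 mm tall, on the left of the bench; leave alone. Origin: centre of its foot.
- driver: Screwdriver lying on the cutting mat on the right; leave alone.
- cup: White cup, 76 mm diameter, 85 mm tall, far left; leave alone. Origin: centre of its foot.
- foam: Pale blue foam block, 140 x 90 x 40 mm, far right; leave alone. Origin: centre of its underside.
There are look-alikes about, which are no part of the job. There is more than one size of the tray; the one meant has the size given above.

How it is judged:
By the outcome, as a careful person would: the job done as asked, in the order asked, and still so for the second after the job is handed in, with the robot touching nothing.
It also fails if it takes over 61 s, if anything falls off the work surface, if the arm or the gripper's body presses on something with over 40 N, if the wrist force passes 120 N, or if a joint passes its speed limit or range.

## Robot

A 6-joint arm with a two-finger parallel gripper is mounted at the origin on the work surface. World frame = base frame: x ahead of the robot, y to its left, z up, the work surface at z = 0. Lengths are in mm, angles in rad, forces in N, time in s.
With the tool pointing down it reaches from about 275 to 850 mm from the base axis. Payload 5.2 kg.
Tool frame: the origin (TCP) lies on the centre line of the jaws, within the pads' length; the fingertips stand 17 mm ahead of it and the grasp point (between the pads) lies 2 mm behind it; x points along the fingers, y is the direction in which the jaws open and shut, and the axes are right-handed (so a half turn about x gives the same grasp; the last joint's range is limited). The gripper opens to 85 mm and grips with 20 to 120 N. Pads are 22 mm wide; open, the fingers measure 114 mm over their backs; the gripper's body (76 mm by 85 mm) begins 54 mm behind the grasp point. The pads swing forward as they close: fully open they stand 13 mm farther back than shut.
Start: joints at [1.017, 0.259, 1.535, -0, 1.348, -0.203], TCP at [188.986, 516.517, 248.31] pointing down, gripper open.
Joint ranges: [-3.14, 3.14], [-0.91, 2.08], [0.19, 2.58], [-1.22, 4.36], [0.22, 2.71], [-3.12, 3.12]. Speed limits (rad/s): [2.57, 2.57, 3.14, 3.14, 3.14, 3.14].

## Interface

Orientations are given as a rotation vector (axis times angle).
In Python, from workcell import ctrl gives the robot as it stands.
- The arm moves only by the tool play_rows, never from a script. Its argument "deltas" is a list of rows, each a list of 4 numbers: the shift along the tool's x, y, z in m, then the turn about the tool's x in rad. A call has exactly 8 rows; each row is the pose to reach, as a shift and turn from the pose commanded when the call began, along the tool's axes at that moment; what a row does not reach only later rows make up. A row lasts 1/10 s, in which the tool goes at most 50 mm and 8.59 degrees, less where a joint would pass 70% of its speed; a pose out of reach is approached as far as the arm can. A call with a gripper value outside its range is refused whole. "claw" is the gripper command: -1 is shut, 1 is fully open, values between are in proportion, set as the call begins (left out, the last holds). The fingers move at their own pace and stop on an object; "force" is the grip in N (left out, the last holds). Time passes only in rows, so rows that repeat a pose let the fingers close, or fill a call up. It gives the time, the measured TCP pose, the force and the opening at its end, in the units of the state.
- ctrl.get_state(): the state, without advancing time (a new reading comes with each control period).
- ctrl.read_camera(name): name is "side" or "top" or "wrist"; returns a dict with "frame" (420x560x3 uint8, red, green, blue), "intrinsics" (3x3 intrinsics, pixels), "k1" (the pictures are not rectified: a ray, as slopes to the right and down, at radius r is drawn at 1 + k1 r^2 times it, then the intrinsics apply), "xyz" and "attitude" of the camera in the world; the wrist camera has in their place "T_tool_cam" (4x4, takes a point from camera to tool coordinates, whose origin is the TCP and whose axes are the tool frame's). Camera axes: x right, y down, z forward; pixel columns grow to the right and rows downward; lengths in mm; the calibration is good to about 2 mm. A picture is of the moment at which its call begins: read the wrist's pose just before it. There is no depth.
- ctrl.hand_in(): hands the job in, once; it reports no verdict.
Trained networks look in the newest picture that a camera, given by its name, has taken for a name from the list of things; names that differ only in an ending like _2 or _b are one class to them, and where a whole thing is asked for, a point or a joint stands for the part that bears it (a point fixed in the world has none). Each returns a list of dicts, best first, with "p" (0 to 1); they miss things now and then, are a little off and sometimes report something else, mostly with a low value. They report only what shows in the picture. A call takes as long as a camera call. They do not tell look-alikes from the thing itself.
- ctrl.recognise(camera, label): "rect" ([left, top, width, height] in pixels, round what is visible of it).
The state is a dict: "time": time; "joint_positions": joint angles; "dq": joint speeds; "tau": joint torques, N m; "tool_pos": TCP position; "tcp_rot": TCP orientation; "wrist_force": force on the tool from outside, world axes, zero at the start; "ft_torque": the same for the moment, N m; "gripper_width": finger opening in mm.
Only numpy, scipy, OpenCV 4.12 (cv2) and the standard library are available. Lean on these libraries where they do the work, as an engineer would, in place of code of your own. Each camera call takes 0.05 s, during which the arm holds its last target.

## Working session

There is one attempt and no reset: what is moved stays moved. The work goes in short steps, Python scripts to look and compute and a tool call to move; the robot and the scene stay as the last step left them, time stands still between calls to the robot, and variables do not carry over. Pictures are saved under pics/ and viewed, and the job is handed in when it is done.

Besides the shell and the picture viewer there is one more tool, called as name(argument=value, ...) on one line, values as JSON. play_rows: Moves the arm, as the interface text tells. Its arguments: {"type":"object","properties":{"deltas":{"type":"array","items":{"type":"array","items":{"type":"number"}}},"claw":{"type":"number"},"force":{"type":"number"}},"required":["deltas"]}

```bash
ls -la; mkdir -p pics; python3 - <<'E'
from workcell import ctrl
import cv2
s=ctrl.get_state();print(s)
for n in("side","top","wrist"):
    c=ctrl.read_camera(n);cv2.imwrite(f"pics/{n}0.png",c["frame"][:,:,::-1])
    print(n,{k:v for k,v in c.items() if k!="frame"})
    for l in("tray","offcut_center","dock","far_lip","stop_slot","baluster","steps","catch_left","notch_left","sander"):
        print(l,[(d["p"],d["rect"]) for d in ctrl.recognise(n,l)][:4])
print(ctrl.get_state()["time"])
E
```

```text
total 12
drwxr-xr-x  3 agent agent 4096 Dec  7 08:22 .
drwxr-xr-x 23 root  root  4096 Dec  7 08:22 ..
drwxr-xr-x  2 agent agent 4096 Dec  7 08:22 pics
{'time': 0.0, 'joint_positions': array([ 1.01724297e+00,  2.59351325e-01,  1.53611786e+00,  3.33168943e-05,
        1.34803907e+00, -2.02834909e-01]), 'dq': array([ 0.00088843, -0.0016417 ,  0.00139838, -0.000133  , -0.00083672,
       -0.0004632 ]), 'tau': array([ 5.14315598e-04, -4.46025681e+01, -2.90566331e+01,  1.24556459e-04,
        1.16585620e-02,  1.03728759e-06]), 'tool_pos': array([188.66935438, 516.06988956, 247.45626065]), 'tcp_rot': array([ 0.27383709,  1.55395874, -0.27662661]), 'wrist_force': array([-0.35719668, -0.06032275,  0.38038786]), 'ft_torque': array([ 0.04648971,  0.02694873, -0.03649152]), 'gripper_width': 85.1257399064636}
side {'intrinsics': array([[416.18805658,   0.        , 275.10233213],
       [  0.        , 416.18805658, 208.74314852],
       [  0.        ,   0.        ,   1.        ]]), 'k1': -0.0754279191338217, 'xyz': array([ 204.11691832, -988.34215435,  669.82150206]), 'attitude': array([-2.0861528
[... 1862 characters left out ...]
025377140149462782, 'T_tool_cam': array([[ 3.03218244e-04, -2.71864435e-01,  9.62335512e-01,
        -1.25782724e+02],
       [ 9.99999749e-01,  6.98915602e-04, -1.17638673e-04,
         1.46885921e-01],
       [-6.40609533e-04,  9.62335306e-01,  2.71864578e-01,
        -6.84917862e+01],
       [ 0.00000000e+00,  0.00000000e+00,  0.00000000e+00,
         1.00000000e+00]])}
tray [(0.66, [57.1, 144.8, 229.3, 204.1])]
offcut_center []
dock [(0.62, [67.4, 378.1, 56.4, 41.9])]
far_lip [(0.83, [60.0, 260.9, 57.5, 48.7]), (0.64, [67.4, 378.7, 59.6, 41.3])]
stop_slot [(0.56, [70.4, 376.1, 51.5, 43.9])]
baluster []
steps []
catch_left []
notch_left [(0.95, [57.5, 143.8, 227.8, 205.2])]
sander []
1.65
```

View pics/top0.png

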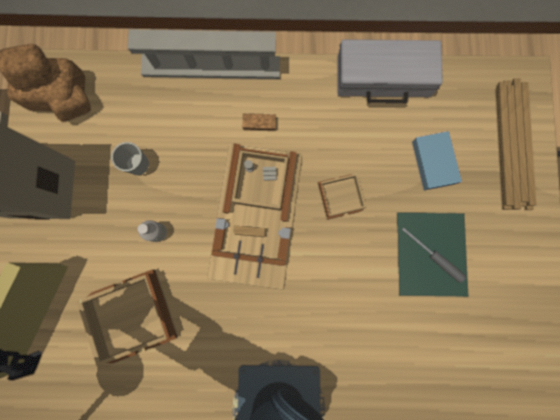

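View pics/side0.png

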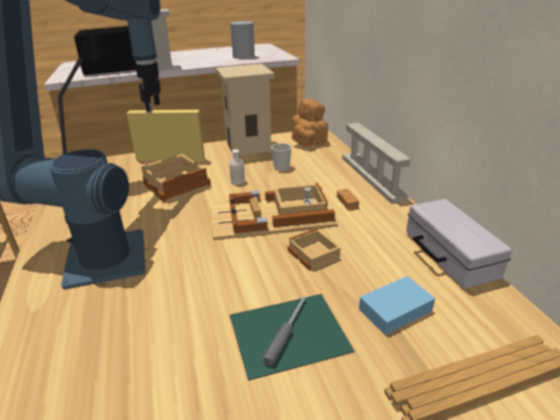

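View pics/wrist0.png

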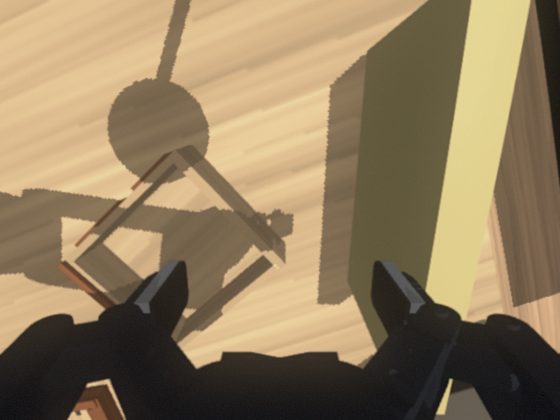

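```bash
python3 - <<'E'
import cv2
i=cv2.imread("pics/top0.png")[105:300,195:315]
cv2.imwrite("pics/top0c.png",cv2.resize(i,None,fx=3,fy=3,interpolation=cv2.INTER_CUBIC))
i=cv2.imread("pics/side0.png")[160:260,195:375]
cv2.imwrite("pics/side0c.png",cv2.resize(i,None,fx=4,fy=4,interpolation=cv2.INTER_CUBIC))
E
```

```text
(no output)
```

View pics/top0c.png

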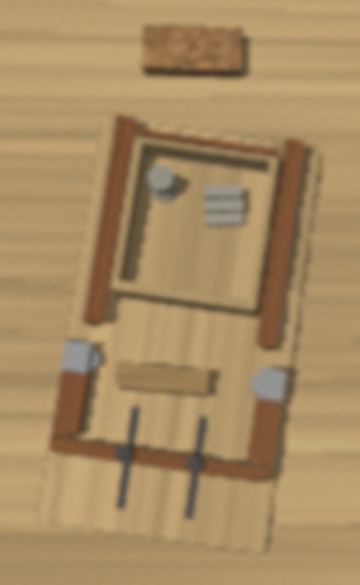

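View pics/side0c.png

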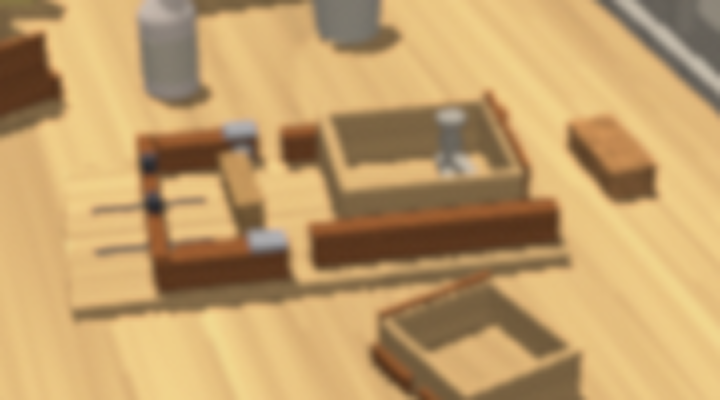

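```bash
cat > h.py <<'E'
import numpy as np,cv2
from scipy.spatial.transform import Rotation as R
CAM={}
CAM['top']=(np.array([[410.859,0,282.886],[0,410.859,209.586],[0,0,1]]),0.0185013,np.array([355.986,-.972,1093.91]),np.array([-2.16968378,2.14139632,-0.1484426]))
CAM['side']=(np.array([[416.188,0,275.102],[0,416.188,208.743],[0,0,1]]),-0.0754279,np.array([204.117,-988.342,669.8215]),np.array([-2.08615288,0.31748931,-0.14816093]))
WK=np.array([[310.91546,0,279.35088],[0,310.91546,211.22533],[0,0,1]]);WD=-0.02537714
TTC=np.array([[3.03218244e-04,-2.71864435e-01,9.62335512e-01,-125.782724],[9.99999749e-01,6.98915602e-04,-1.17638673e-04,.146885921],[-6.40609533e-04,9.62335306e-01,2.71864578e-01,-68.4917862],[0,0,0,1]])
def cam(name,state=None):
    if name!='wrist':
        K,k,p,a=CAM[name];return K,k,p,R.from_rotvec(a).as_matrix()
    Rt=R.from_rotvec(state['tcp_rot']).as_matrix()
    return WK,WD,Rt@TTC[:3,3]+np.array(state['tool_pos']),Rt@TTC[:3,:3]
def px2w(c,uv,z):
    K,k,p,Rm=c
    q=cv2.undistortPoints(np.array(uv,float).reshape(-1,1,2),K,np.array([k,0,0,0.])).reshape(-1,2)
    d=np.c_[q,np.ones(len(q))]@Rm.T
    t=(np.broadcast_to(z,len(q))-p[2])/d[:,2]
    return p+d*t[:,None]
def w2px(c,P):
    K,k,p,Rm=c
    P=np.array(P,float).reshape(-1,3)
    rv,_=cv2.Rodrigues(Rm.T)
    return cv2.projectPoints(P,rv,-Rm.T@p,K,np.array([k,0,0,0.]))[0].reshape(-1,2)
def dock2w(dock,P):
    x,y,th=dock;P=np.array(P,float).reshape(-1,3);c,s=np.cos(th),np.sin(th)
    return np.c_[x+c*P[:,0]-s*P[:,1],y+s*P[:,0]+c*P[:,1],P[:,2]]
E
python3 - <<'E'
from h import *
from scipy.optimize import least_squares
f=lambda l:[(195+x/3,105+y/3) for x,y in l]
c=cam('top')
# board corners bl br (z12), runner outer far corners etc (z41)
P=[(-185,100,12),(-185,-100,12),(175,84,41),(175,-84,41),(-10,84,41),(-10,-84,41)]
uv=np.array(f([(42,522),(267,552),(115,116),(305,140),(86,322),(280,349)]))
r=least_squares(lambda d:(w2px(c,dock2w(d,P))-uv).ravel(),[450,50,-.1])
print(r.x,r.fun.reshape(-1,2).round(1))
# offcut top at z 42
o=px2w(c,f([(118,361),(215,370),(213,395),(118,386)]),[42,42,42,42]);print(o,o.mean(0))
# tray outer top corners z=12+50
t=px2w(c,f([(114,288),(258,313)]),62);print(t)
w=px2w(c,f([(138,140),(280,158)]),68);print(w)
for q in (o,t,w):
    x,y,th=r.x;d=q[:,:2]-[x,y];cc,s=np.cos(th),np.sin(th)
    print(np.c_[cc*d[:,0]+s*d[:,1],-s*d[:,0]+cc*d[:,1]].round(1))
E
```

```text
[ 4.86695662e+02  6.34232234e+01 -1.18873395e-01] [[-0.5  0.3]
 [ 0.9  0.5]
 [ 0.4 -0.3]
 [ 0.2 -0.1]
 [-0.5 -0. ]
 [-0.6 -0.5]]
[[453.31808702 118.30299403  42.        ]
 [446.68619058  35.19759021  42.        ]
 [425.2824955   36.51867173  42.        ]
 [431.91292052 117.69361743  42.        ]] [439.29992341  76.92821835  42.        ]
[[513.39138829 121.16825286  62.        ]
 [493.70552401  -0.92995322  62.        ]]
[[640.66338657 103.59767618  68.        ]
 [626.65999285 -17.9362066   68.        ]]
[[-39.7  50.5]
 [-36.4 -32.8]
 [-57.8 -34. ]
 [-60.8  47.4]]
[[ 19.7  60.5]
 [ 14.6 -63.1]]
[[148.1  58.2]
 [148.6 -64.2]]
```

```bash
cat >> h.py <<'E'
def mv(s,target,yaw=None):
    """shift in tool axes (m), turn about tool x so tool y heads along world yaw (mod pi)"""
    Rt=R.from_rotvec(s['tcp_rot']).as_matrix()
    d=Rt.T@(np.array(target,float)-s['tool_pos'])/1000
    y=Rt[:,1];cur=np.arctan2(y[1],y[0])
    turn=None
    if yaw is not None:
        e=(yaw-cur+np.pi/2)%np.pi-np.pi/2
        turn=-e # tool x down: + turn about x = clockwise from above
    return d.round(4),turn,cur
E
python3 - <<'E'
from h import *
from workcell import ctrl
s=ctrl.get_state();print(s['time'],R.from_rotvec(s['tcp_rot']).as_matrix().round(3))
print(mv(s,(439,77,250),-.081))
E
```

```text
1.65 [[ 0.     0.344  0.939]
 [ 0.     0.939 -0.344]
 [-1.     0.     0.   ]]
(array([-0.0017, -0.3268,  0.3858]), np.float64(1.3009850553879876), np.float64(1.2199850553879876))
```

play_rows(deltas=[[0, -0.03, 0.036, 0.12], [0, -0.06, 0.072, 0.24], [0, -0.09, 0.108, 0.36], [0, -0.121, 0.144, 0.48], [0, -0.152, 0.18, 0.6], [0, -0.183, 0.216, 0.73], [0, -0.214, 0.252, 0.86], [0, -0.245, 0.289, 0.98]], claw=-0.06)

```text
time: 2.45
tool_pos: [376.7, 185.4, 248.7]
tcp_rot: [1.035, 1.311, -1.033]
wrist_force: [0.9, 0.5, -0.3]
gripper_width: 40.2
```

```bash
python3 - <<'E'
from h import *
from workcell import ctrl
s=ctrl.get_state();print(s['time'],s['tool_pos'],s['gripper_width'],s['joint_positions'].round(3))
print(mv(s,(439,77,250),-.081))
E
```

```text
2.45 [376.73877179 185.43088962 248.6657482 ] 40.197879353624415 [ 0.19   0.018  1.819  0.     1.303 -0.045]
(array([-0.0013,  0.0353,  0.1199]), np.float64(0.3160390409509142), np.float64(0.23503904095091419))
```

play_rows(deltas=[[0, 0.007, 0.03, 0.08], [0, 0.014, 0.06, 0.16], [0, 0.021, 0.09, 0.24], [0, 0.035, 0.12, 0.316], [0, 0.035, 0.12, 0.316], [0, 0.035, 0.12, 0.316], [0, 0.035, 0.12, 0.316], [0, 0.035, 0.12, 0.316]])

```text
time: 3.25
tool_pos: [438.1, 79.7, 248.3]
tcp_rot: [1.264, 1.173, -1.264]
wrist_force: [-0.4, 0.7, 0.2]
gripper_width: 40.3
```

```bash
python3 - <<'E'
from h import *
from workcell import ctrl
s=ctrl.get_state();print(s['time'],s['tool_pos'],s['gripper_width'],s['joint_positions'].round(3))
c=ctrl.read_camera("wrist");cv2.imwrite("pics/w1.png",c["frame"][:,:,::-1]);np.save("s1.npy",s,allow_pickle=True)
print(mv(s,(439,77,250),-.081))
C=cam('wrist',s)
print(w2px(C,dock2w([486.7,63.4,-.119],[(-47,10,42),(84,0,62),(-10,84,41),(175,84,41),(-10,-84,41),(175,-84,41)])))
E
```

```text
3.25 [438.09309369  79.73691417 248.33756944] 40.31839225356702 [-0.072  0.067  1.768  0.     1.307  0.003]
(array([-0.0017,  0.0011,  0.0027]), np.float64(0.006761936089552556), np.float64(-0.07423806391044747))
[[282.22570012 189.39055862]
 [407.16244828 208.37218519]
 [321.49331356 120.48024082]
 [496.60696945 129.88923983]
 [309.8070397  268.99321724]
 [464.09910521 274.91226119]]
```

View pics/w1.png

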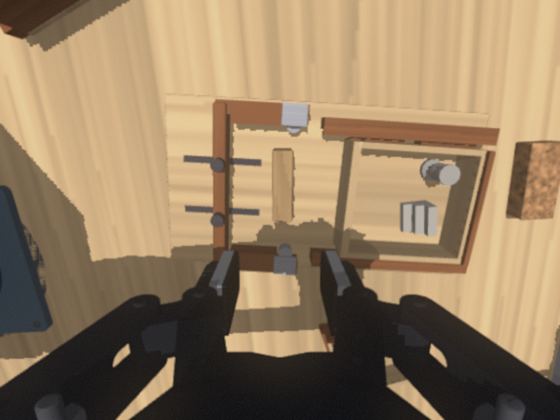

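```bash
python3 - <<'E'
import cv2
i=cv2.imread("pics/w1.png")[85:285,155:355]
cv2.imwrite("pics/w1a.png",cv2.resize(i,None,fx=3,fy=3,interpolation=cv2.INTER_CUBIC))
i=cv2.imread("pics/w1.png")[85:285,310:510]
cv2.imwrite("pics/w1b.png",cv2.resize(i,None,fx=3,fy=3,interpolation=cv2.INTER_CUBIC))
E
```

```text
(no output)
```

View pics/w1a.png

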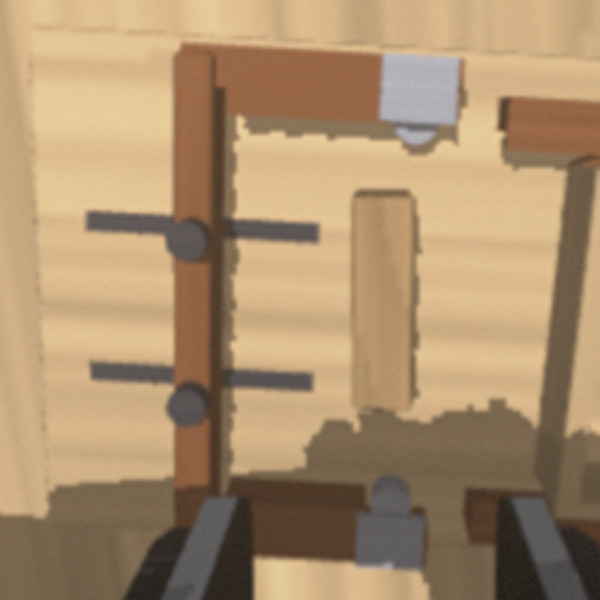

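View pics/w1b.png

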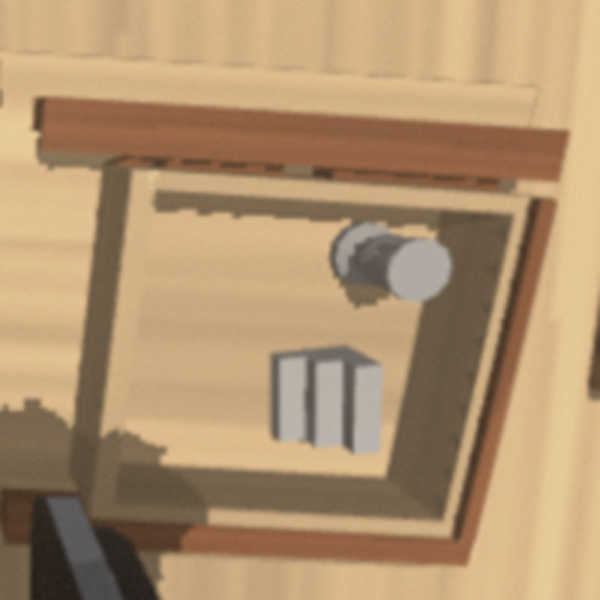

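```bash
python3 - <<'E'
from h import *
from scipy.optimize import least_squares
s=np.load("s1.npy",allow_pickle=True).item()
C=cam('wrist',s)
a=lambda l:np.array([(155+x/3,85+y/3) for x,y in l])
b=lambda l:np.array([(310+x/3,85+y/3) for x,y in l])
P=[(-185,100,12),(-10,84,41),(175,84,41),(175,-84,41)]
uv=np.r_[a([(32,28)]),b([(42,98),(568,130),(468,563)])]
r=least_squares(lambda d:(w2px(C,dock2w(d,P))-uv).ravel(),[486,63,-.1]);D=r.x
print(D,r.fun.reshape(-1,2).round(1))
def td(q):
    x,y,th=D;d=q[:,:2]-[x,y];cc,sn=np.cos(th),np.sin(th)
    return np.c_[cc*d[:,0]+sn*d[:,1],-sn*d[:,0]+cc*d[:,1]].round(1)
def show(n,uv,z):
    q=px2w(C,uv,z);print(n,q.round(1).tolist(),'dock',td(q).tolist())
    return q
q=show('off',a([(353,196),(411,196),(411,408),(353,408)]),42);print(q.mean(0),td(q[:,:].mean(0)[None]),[np.linalg.norm(q[i]-q[(i+1)%4]).round(1) for i in range(4)])
show('stop',a([(212,60),(212,300),(212,480)]),43)
show('near top',b([(130,170),(95,510)]),62)
show('near bot',b([(104,165),(75,480)]),12)
show('far outer',b([(555,198),(460,538)]),68)
show('far inner top',b([(530,200),(440,535)]),68)
show('baluster foot', b([(365,250)]),18); show('bal top',b([(419,270)]),62)
show('steps front',b([(274,440),(274,355)]),18)
show('catch nose',a([(416,135),(390,490)]),24)
E
```

```text
[ 4.89693155e+02  6.62273588e+01 -1.25966604e-01] [[-1.7  0.1]
 [ 0.9 -0.3]
 [ 0.6 -0.2]
 [ 0.1  0.8]]
off [[434.2, 121.5, 42.0], [454.5, 120.0, 42.0], [449.6, 42.1, 42.0], [428.0, 43.7, 42.0]] dock [[-62.0, 47.8], [-41.7, 48.9], [-36.8, -29.0], [-58.4, -30.1]]
[441.5449724   81.81567148  42.        ] [[-49.7   9.4]] [np.float64(20.4), np.float64(78.0), np.float64(21.7), np.float64(78.0)]
stop [[390.3, 170.3, 43.0], [380.5, 88.5, 43.0], [372.2, 19.3, 43.0]] dock [[-111.7, 90.7], [-111.1, 8.3], [-110.7, -61.3]]
near top [[514.5, 125.7, 62.0], [500.7, 5.8, 62.0]] dock [[17.1, 62.1], [18.5, -58.6]]
near bot [[516.1, 124.7, 12.0], [501.8, -2.8, 12.0]] dock [[18.8, 61.3], [20.7, -66.9]]
far outer [[652.6, 107.6, 68.0], [631.7, -12.6, 68.0]] dock [[156.4, 61.5], [150.7, -60.4]]
far inner top [[644.3, 107.5, 68.0], [624.2, -10.8, 68.0]] dock [[148.2, 60.4], [143.1, -59.5]]
baluster foot [[614.7, 86.1, 18.0]] dock [[121.5, 35.4]]
bal top [[612.4, 85.6, 62.0]] dock [[119.3, 34.7]]
steps front [[582.0, 11.1, 18.0], [580.8, 46.8, 18.0]] dock [[98.5, -43.1], [92.8, -7.8]]
catch nose [[458.3, 140.2, 24.0], [439.3, 2.4, 24.0]] dock [[-40.5, 69.4], [-42.0, -69.7]]
```

play_rows(deltas=[[0.03, 0.0032, -0.0015, 0], [0.07, 0.0032, -0.0015, 0], [0.115, 0.0032, -0.0015, 0], [0.155, 0.0032, -0.0015, 0], [0.185, 0.0032, -0.0015, 0], [0.205, 0.0032, -0.0015, 0], [0.212, 0.0032, -0.0015, 0], [0.212, 0.0032, -0.0015, 0]])

```text
time: 4.1
tool_pos: [441.4, 80.6, 35.8]
tcp_rot: [1.263, 1.174, -1.266]
wrist_force: [-0.6, -0.3, -0.3]
gripper_width: 40.0
```

```bash
python3 - <<'E'
from h import *
from workcell import ctrl
s=ctrl.get_state();print(s['time'],s['tool_pos'],s['gripper_width'],s['wrist_force'])
c=ctrl.read_camera("wrist");cv2.imwrite("pics/w2.png",c["frame"][:,:,::-1])
E
```

```text
4.1 [441.3973825   80.6212066   35.82787282] 39.992574001929086 [-0.62894884 -0.31167629 -0.25092266]
```

View pics/w2.png

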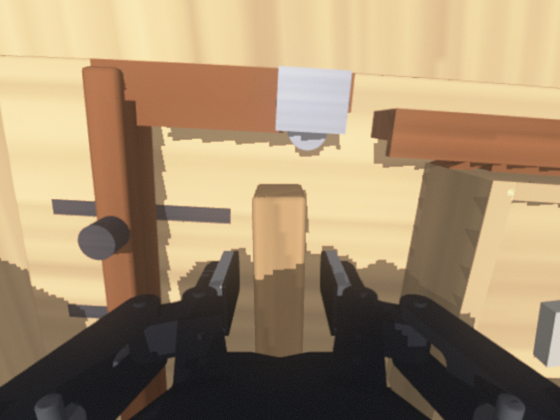

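play_rows(deltas=[[0.001, 0, 0, 0], [0.001, 0, 0, 0], [0.001, 0, 0, 0], [0.001, 0, 0, 0], [0.001, 0, 0, 0], [0.001, 0, 0, 0], [0.001, 0, 0, 0], [0.001, 0, 0, 0]], claw=-1, force=30)

```text
time: 4.95
tool_pos: [443.1, 80.2, 36.5]
tcp_rot: [1.266, 1.17, -1.263]
wrist_force: [-0.1, 0.8, 5.6]
gripper_width: 21.0
```

play_rows(deltas=[[-0.02, 0, 0, 0], [-0.055, 0, 0, 0], [-0.085, 0.01, 0.001, 0], [-0.09, 0.04, 0.005, 0.02], [-0.09, 0.075, 0.01, 0.04], [-0.09, 0.1, 0.0136, 0.048], [-0.09, 0.1044, 0.0136, 0.048], [-0.09, 0.1044, 0.0136, 0.048]])

```text
time: 5.75
tool_pos: [544.9, 58.6, 125.0]
tcp_rot: [1.3, 1.149, -1.301]
wrist_force: [-0.8, 0.1, -1.3]
gripper_width: 21.7
```

```bash
python3 - <<'E'
from h import *
from workcell import ctrl
s=ctrl.get_state();print(s['time'],s['tool_pos'],s['gripper_width'],s['wrist_force'])
c=ctrl.read_camera("wrist");cv2.imwrite("pics/w3.png",c["frame"][:,:,::-1]);np.save("s3.npy",s,allow_pickle=True)
print(mv(s,(546,58.5,120),-.126))
E
```

```text
5.75 [544.86334867  58.55877933 125.03929535] 21.71442523820685 [-0.78721783  0.13194049 -1.30287774]
(array([ 0.005 ,  0.0011, -0.0001]), np.float64(0.00174563667544958), np.float64(-0.12425436332455046))
```

View pics/w3.png

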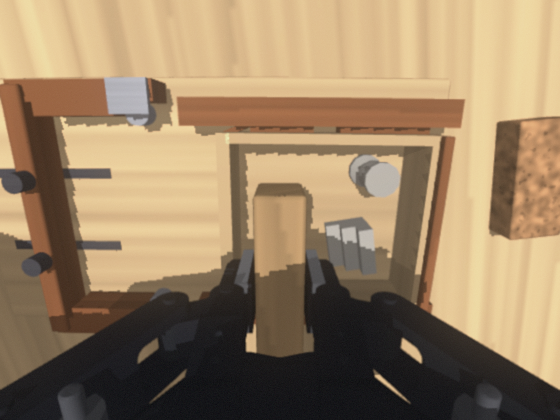

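```bash
python3 - <<'E'
from h import *
s=np.load("s3.npy",allow_pickle=True).item()
C=cam('wrist',s)
def show(n,uv,z):
    q=px2w(C,uv,z);d=q[:,:2]-s['tool_pos'][:2];c,k=np.cos(-.124),np.sin(-.124)
    print(n,q.round(1).tolist(),'tool-rel dockaxes',np.c_[c*d[:,0]+k*d[:,1],-k*d[:,0]+c*d[:,1]].round(1).tolist())
show('near outer top',[(218,136),(220,240)],62)
show('near inner top',[(229,142),(232,240)],62)
show('left wall outer/inner',[(300,132),(300,144)],62)
show('far outer',[(453,138),(432,300)],68)
show('steps near top',[(327,228),(337,268)],[28,28])
show('bal',[(362,166)],18)
show('sander near top',[(497,123),(503,237)],28)
E
```

```text
near outer top [[516.5, 124.0, 62.0], [506.2, 59.1, 62.0]] tool-rel dockaxes [[-36.3, 61.4], [-38.4, -4.3]]
near inner top [[522.4, 119.7, 62.0], [513.9, 58.1, 62.0]] tool-rel dockaxes [[-29.9, 57.9], [-30.6, -4.3]]
left wall outer/inner [[564.9, 120.3, 62.0], [564.1, 113.3, 62.0]] tool-rel dockaxes [[12.2, 63.7], [12.3, 56.8]]
far outer [[652.0, 106.6, 68.0], [640.9, 1.3, 68.0]] tool-rel dockaxes [[100.4, 60.9], [102.4, -44.9]]
steps near top [[579.7, 46.5, 28.0], [584.8, 12.4, 28.0]] tool-rel dockaxes [[36.1, -7.6], [45.4, -40.8]]
bal [[611.0, 88.6, 18.0]] tool-rel dockaxes [[61.9, 38.0]]
sander near top [[704.3, 108.9, 28.0], [714.5, 22.3, 28.0]] tool-rel dockaxes [[152.0, 69.7], [172.8, -15.0]]
```

play_rows(deltas=[[0.015, 0.003, 0, 0], [0.03, 0.003, 0, 0], [0.045, 0.003, 0, 0], [0.057, 0.003, 0, 0], [0.067, 0.003, 0, 0], [0.075, 0.003, 0, 0], [0.078, 0.003, 0, 0], [0.078, 0.003, 0, 0]])

```text
time: 6.6
tool_pos: [547.9, 58.3, 47.0]
tcp_rot: [1.3, 1.148, -1.3]
wrist_force: [0.2, -0.6, 0.3]
gripper_width: 21.5
```

```bash
python3 - <<'E'
from h import *
from workcell import ctrl
s=ctrl.get_state();print(s['time'],s['tool_pos'],s['gripper_width'],s['wrist_force'])
c=ctrl.read_camera("wrist");cv2.imwrite("pics/w4.png",c["frame"][:,:,::-1])
E
```

```text
6.6 [547.85302273  58.30141055  47.03953982] 21.4908055249991 [ 0.22163781 -0.58363701  0.31658963]
```

View pics/w4.png

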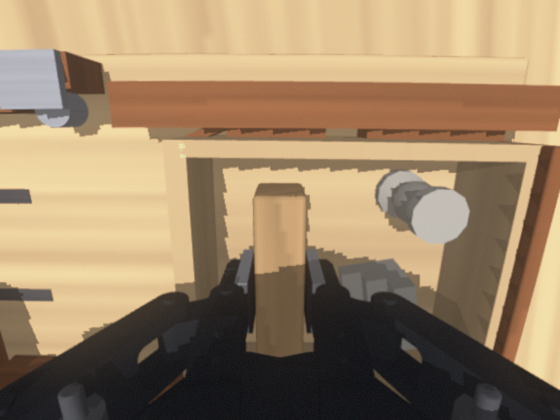

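play_rows(deltas=[[0.001, 0, 0, 0], [0.002, 0, 0, 0], [0.003, 0, 0, 0], [0.003, 0, 0, 0], [0.003, 0, 0, 0], [0.003, 0, 0, 0], [0.003, 0, 0, 0], [0.003, 0, 0, 0]])

```text
time: 7.45
tool_pos: [548.0, 58.3, 44.3]
tcp_rot: [1.3, 1.148, -1.3]
wrist_force: [0.7, 1.0, -0.1]
gripper_width: 21.2
```

play_rows(deltas=[[0, 0, 0, 0], [0, 0, 0, 0], [0, 0, 0, 0], [0, 0, 0, 0], [0, 0, 0, 0], [0, 0, 0, 0], [0, 0, 0, 0], [0, 0, 0, 0]], claw=-0.27)

```text
time: 8.25
tool_pos: [548.0, 58.3, 44.3]
tcp_rot: [1.3, 1.148, -1.3]
wrist_force: [0.2, -0.4, 0.1]
gripper_width: 31.0
```

play_rows(deltas=[[-0.01, 0, 0, 0], [-0.025, 0, 0, 0], [-0.05, 0, 0, 0], [-0.08, 0, 0, 0], [-0.11, 0, 0, 0], [-0.13, 0, 0, 0], [-0.13, 0, 0, 0], [-0.13, 0, 0, 0]])

```text
time: 9.05
tool_pos: [548.1, 58.3, 174.8]
tcp_rot: [1.3, 1.147, -1.299]
wrist_force: [-0.4, -0.3, 0.7]
gripper_width: 31.3
```

```bash
python3 - <<'E'
from h import *
from workcell import ctrl
s=ctrl.get_state();print(s['time'],s['tool_pos'],s['gripper_width'],s['wrist_force'])
c=ctrl.read_camera("wrist");cv2.imwrite("pics/w5.png",c["frame"][:,:,::-1]);np.save("s5.npy",s,allow_pickle=True)
E
```

```text
9.05 [548.09005521  58.29128733 174.81054245] 31.320241739082835 [-0.35348806 -0.25829255  0.66602517]
```

View pics/w5.png

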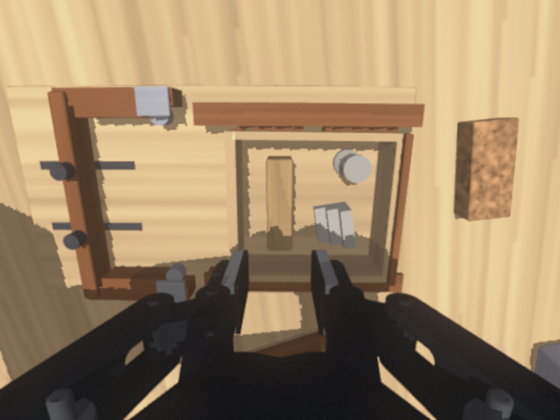

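play_rows(deltas=[[0, 0.016, 0, -0.148], [0, 0.032, 0, -0.296], [0, 0.048, 0, -0.444], [0, 0.065, 0, -0.592], [0, 0.082, 0, -0.74], [0, 0.1, 0, -0.888], [0, 0.116, 0, -1.036], [0, 0.13, 0, -1.184]], claw=-1)

```text
time: 9.9
tool_pos: [676.9, 42.1, 172.0]
tcp_rot: [0.395, 1.538, -0.396]
wrist_force: [0.1, -0.3, -0.5]
gripper_width: -0.3
```

play_rows(deltas=[[0, 0, 0, -0.14], [0, 0, 0, -0.28], [0, 0, 0, -0.387], [0, 0, 0, -0.387], [0, 0, 0, -0.387], [0, 0, 0, -0.387], [0, 0, 0, -0.387], [0, 0, 0, -0.387]])

```text
time: 10.7
tool_pos: [677.0, 42.2, 174.3]
tcp_rot: [0.098, 1.569, -0.098]
wrist_force: [0.2, 0.1, -0.2]
gripper_width: 0.0
```

```bash
python3 - <<'E'
from h import *
from workcell import ctrl
s=ctrl.get_state();print(s['time'],s['tool_pos'],s['gripper_width'],s['wrist_force'],s['joint_positions'].round(2),mv(s,(677,42,174),1.445))
c=ctrl.read_camera("wrist");cv2.imwrite("pics/w6.png",c["frame"][:,:,::-1]);np.save("s6.npy",s,allow_pickle=True)
for n in("side","top"):
    c=ctrl.read_camera(n);cv2.imwrite(f"pics/{n}6.png",cv2.resize(c["frame"][100:300,180:400,::-1],None,fx=3,fy=3,interpolation=cv2.INTER_CUBIC))
E
```

```text
10.7 [677.02070901  42.21035608 174.27156764] 0.04083685988743568 [ 0.18626887  0.13960899 -0.2468439 ] [-0.1   0.54  1.3   0.    1.31 -1.55] (array([ 0.0003, -0.0002,  0.    ]), np.float64(0.001242244987073482), np.float64(1.4462422449870735))
```

View pics/w6.png

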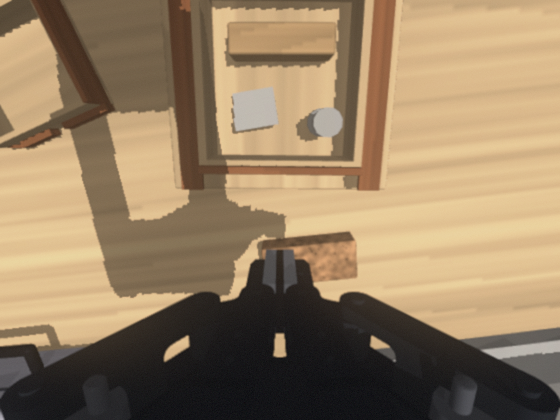

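View pics/side6.png

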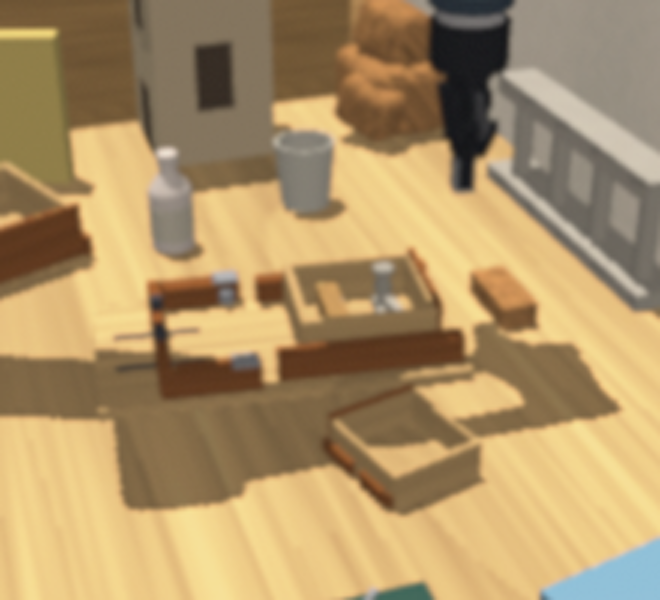

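```bash
python3 - <<'E'
from h import *
s=np.load("s6.npy",allow_pickle=True).item()
C=cam('wrist',s);Rt=R.from_rotvec(s['tcp_rot']).as_matrix()
def show(n,uv,z):
    q=px2w(C,uv,z);print(n,((q-s['tool_pos'])@Rt)[:,1:].round(1).tolist(),'(tool y,z)')
show('lip outer',[(205,175),(358,175)],68)
show('lip inner',[(205,168),(358,168)],68)
show('tray wall L/R inner',[(198,80),(355,80)],62)
show('sander top near',[(258,242),(352,234)],28)
show('board far',[(178,189),(388,189)],12)
show('runner inner L,R; outer',[(204,150),(360,150),(180,150),(383,150)],41)
E
```

```text
lip outer [[-55.8, -31.2], [59.3, -31.3]] (tool y,z)
lip inner [[-55.5, -36.5], [58.9, -36.6]] (tool y,z)
tray wall L/R inner [[-58.1, -98.7], [54.1, -98.7]] (tool y,z)
sander top near [[-19.8, 38.3], [67.7, 30.3]] (tool y,z)
board far [[-95.8, -8.9], [102.9, -9.1]] (tool y,z)
runner inner L,R; outer [[-61.9, -47.6], [66.4, -47.7], [-81.7, -47.6], [85.4, -47.7]] (tool y,z)
```

play_rows(deltas=[[0.015, 0, 0, 0], [0.035, 0, 0, 0], [0.055, 0, 0, 0], [0.075, 0, 0, 0], [0.095, 0, 0, 0], [0.112, 0, 0, 0], [0.12, 0, 0, 0], [0.12, 0, 0, 0]])

```text
time: 11.65
tool_pos: [676.2, 42.3, 53.0]
tcp_rot: [0.097, 1.571, -0.097]
wrist_force: [-0.3, 0.3, -0.6]
gripper_width: -0.0
```

play_rows(deltas=[[0, 0, -0.004, 0], [0, 0, -0.008, 0], [0, 0, -0.012, 0], [0, 0, -0.0145, 0], [0, 0, -0.016, 0], [0, 0, -0.017, 0], [0, 0, -0.017, 0], [0, 0, -0.017, 0]])

```text
time: 12.45
tool_pos: [660.3, 44.2, 54.3]
tcp_rot: [0.097, 1.568, -0.097]
wrist_force: [0.1, -0.6, 0.6]
gripper_width: -0.3
```

```bash
python3 - <<'E'
from h import *
from workcell import ctrl
s=ctrl.get_state();print(s['time'],s['tool_pos'],s['gripper_width'],s['wrist_force'],mv(s,(677,42,174),1.445))
c=ctrl.read_camera("wrist");cv2.imwrite("pics/w7.png",c["frame"][:,:,::-1]);np.save("s7.npy",s,allow_pickle=True)
E
```

```text
12.45 [660.30981875  44.24612027  54.32486986] -0.268327419774818 [ 0.13778757 -0.61286955  0.6224654 ] (array([-0.1197, -0.0002,  0.0169]), np.float64(0.0019772446504462415), np.float64(1.4469772446504463))
```

View pics/w7.png

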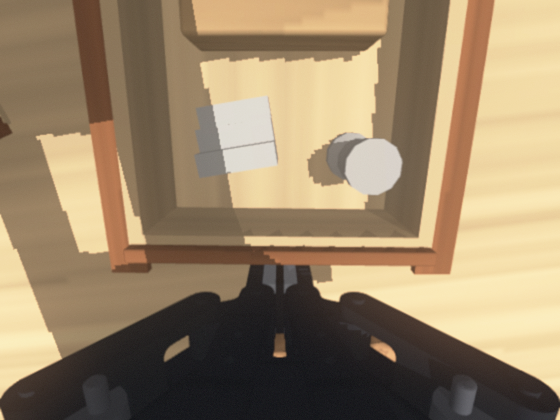

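play_rows(deltas=[[0, 0, -0.001, 0], [0, 0, -0.002, 0], [0, 0, -0.003, 0], [0, 0, -0.004, 0], [0, 0, -0.005, 0], [0, 0, -0.006, 0], [0, 0, -0.007, 0], [0, 0, -0.008, 0]])

```text
time: 13.3
tool_pos: [652.5, 45.2, 54.4]
tcp_rot: [0.097, 1.568, -0.097]
wrist_force: [2.9, -0.3, -2.0]
gripper_width: -0.0
```

play_rows(deltas=[[0, 0, -0.001, 0], [0, 0, -0.002, 0], [0, 0, -0.003, 0], [0, 0, -0.004, 0], [0, 0, -0.005, 0], [0, 0, -0.006, 0], [0, 0, -0.007, 0], [0, 0, -0.008, 0]])

```text
time: 14.1
tool_pos: [644.3, 46.3, 54.3]
tcp_rot: [0.097, 1.568, -0.097]
wrist_force: [3.7, -0.2, -0.7]
gripper_width: 0.0
```

play_rows(deltas=[[0, 0, -0.002, 0], [0, 0, -0.005, 0], [0, 0, -0.008, 0], [0, 0, -0.011, 0], [0, 0, -0.014, 0], [0, 0, -0.017, 0], [0, 0, -0.019, 0], [0, 0, -0.021, 0]])

```text
time: 14.9
tool_pos: [623.3, 48.9, 54.4]
tcp_rot: [0.097, 1.569, -0.097]
wrist_force: [3.4, -1.5, -1.3]
gripper_width: 0.1
```

play_rows(deltas=[[0, 0, -0.002, 0], [0, 0, -0.004, 0], [0, 0, -0.006, 0], [0, 0, -0.008, 0], [0, 0, -0.01, 0], [0, 0, -0.012, 0], [0, 0, -0.014, 0], [0, 0, -0.016, 0]])

```text
time: 15.7
tool_pos: [607.5, 50.8, 54.4]
tcp_rot: [0.097, 1.568, -0.097]
wrist_force: [3.9, -1.2, -1.0]
gripper_width: -0.1
```

```bash
python3 - <<'E'
from h import *
from workcell import ctrl
s=ctrl.get_state();print(s['time'],s['tool_pos'],s['gripper_width'],s['wrist_force'])
c=ctrl.read_camera("wrist");cv2.imwrite("pics/w8.png",c["frame"][:,:,::-1]);np.save("s8.npy",s,allow_pickle=True)
c=ctrl.read_camera("top");cv2.imwrite(f"pics/top8.png",cv2.resize(c["frame"][100:300,180:400,::-1],None,fx=3,fy=3,interpolation=cv2.INTER_CUBIC))
E
```

```text
15.7 [607.48337853  50.84365462  54.35255121] -0.12332854939067783 [ 3.91392832 -1.16601128 -1.03503814]
```

View pics/w8.png

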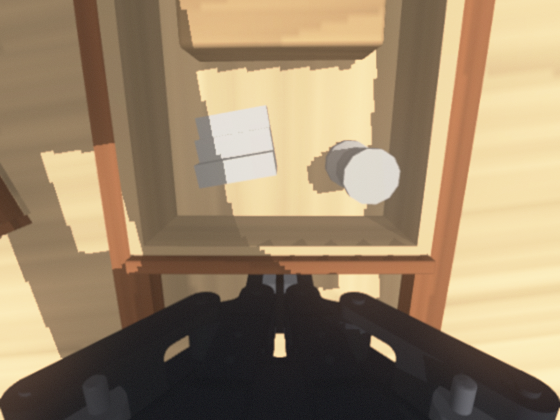

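View pics/top8.png

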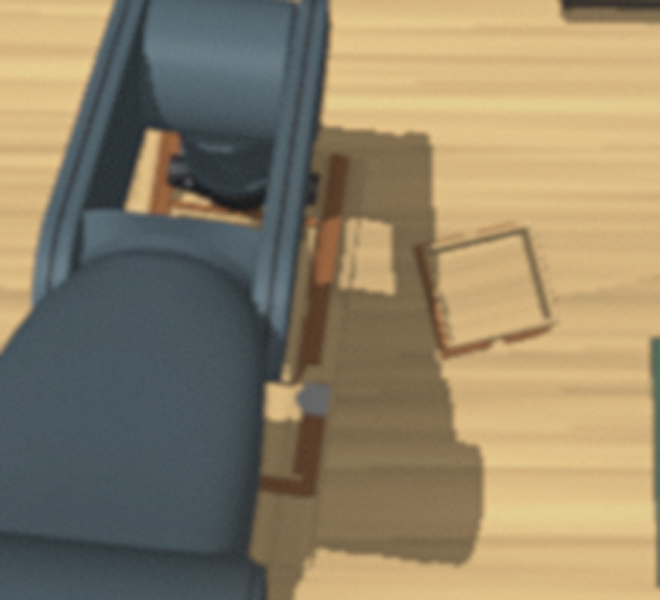

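play_rows(deltas=[[0, 0, -0.0015, 0], [0, 0, -0.003, 0], [0, 0, -0.0045, 0], [0, 0, -0.006, 0], [0, 0, -0.0075, 0], [0, 0, -0.009, 0], [0, 0, -0.0105, 0], [0, 0, -0.012, 0]])

```text
time: 16.6
tool_pos: [595.6, 52.3, 54.4]
tcp_rot: [0.097, 1.568, -0.097]
wrist_force: [4.8, -0.3, -0.8]
gripper_width: -0.0
```

play_rows(deltas=[[0, 0, -0.0015, 0], [0, 0, -0.003, 0], [0, 0, -0.0045, 0], [0, 0, -0.006, 0], [0, 0, -0.0075, 0], [0, 0, -0.009, 0], [0, 0, -0.0105, 0], [0, 0, -0.012, 0]])

```text
time: 17.4
tool_pos: [585.0, 53.7, 54.7]
tcp_rot: [0.097, 1.566, -0.097]
wrist_force: [6.9, 0.6, -1.9]
gripper_width: 0.1
```

play_rows(deltas=[[0, 0, -0.0015, 0], [0, 0, -0.003, 0], [0, 0, -0.0045, 0], [0, 0, -0.006, 0], [0, 0, -0.0075, 0], [0, 0, -0.009, 0], [0, 0, -0.0105, 0], [0, 0, -0.012, 0]])

```text
time: 18.2
tool_pos: [572.2, 55.2, 54.4]
tcp_rot: [0.097, 1.568, -0.097]
wrist_force: [5.1, -0.2, -1.7]
gripper_width: 0.3
```

play_rows(deltas=[[0, 0, -0.0015, 0], [0, 0, -0.003, 0], [0, 0, -0.0045, 0], [0, 0, -0.006, 0], [0, 0, -0.0075, 0], [0, 0, -0.009, 0], [0, 0, -0.0105, 0], [0, 0, -0.012, 0]])

```text
time: 19.0
tool_pos: [560.3, 56.7, 54.4]
tcp_rot: [0.097, 1.568, -0.097]
wrist_force: [6.3, -1.1, -2.8]
gripper_width: 0.4
```

```bash
python3 - <<'E'
from h import *
from workcell import ctrl
s=ctrl.get_state();print(s['time'],s['tool_pos'],s['gripper_width'],s['wrist_force'])
c=ctrl.read_camera("wrist");cv2.imwrite("pics/w9.png",c["frame"][:,:,::-1]);np.save("s9.npy",s,allow_pickle=True)
c=ctrl.read_camera("side");cv2.imwrite(f"pics/side9.png",cv2.resize(c["frame"][150:270,200:360,::-1],None,fx=4,fy=4,interpolation=cv2.INTER_CUBIC))
E
```

```text
19.0 [560.31935959  56.73644165  54.40395974] 0.40799433969869936 [ 6.28711493 -1.05362898 -2.82691952]
```

View pics/w9.png

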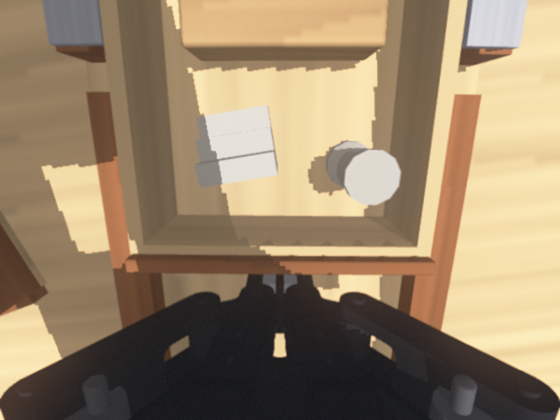

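View pics/side9.png

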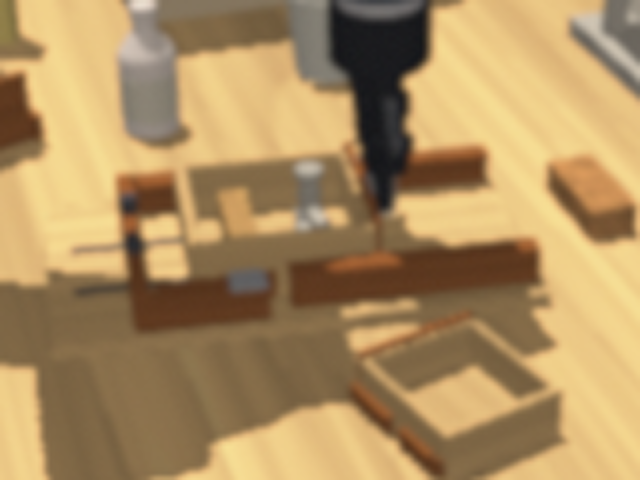

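```bash
python3 - <<'E'
from h import *
s=np.load("s9.npy",allow_pickle=True).item()
C=cam('wrist',s);Rt=R.from_rotvec(s['tcp_rot']).as_matrix()
def show(n,uv,z):
    q=px2w(C,uv,z);print(n,((q-s['tool_pos'])@Rt)[:,1:].round(1).tolist(),'(tool y,z)')
show('runner near end',[(90,93),(478,96)],41)
show('lip outer',[(130,273),(435,273)],68)
show('catch block far edge',[(104,46),(465,46)],[43,43])
show('catch block far edge bottom',[(104,60),(465,60)],[24,24])
E
```

```text
runner near end [[-80.4, -81.4], [84.8, -80.3]] (tool y,z)
lip outer [[-59.6, -11.1], [62.5, -11.1]] (tool y,z)
catch block far edge [[-70.7, -99.1], [75.1, -99.2]] (tool y,z)
catch block far edge bottom [[-81.4, -97.4], [86.4, -97.5]] (tool y,z)
```

play_rows(deltas=[[0, 0, -0.0015, 0], [0, 0, -0.003, 0], [0, 0, -0.0045, 0], [0, 0, -0.006, 0], [0, 0, -0.0075, 0], [0, 0, -0.009, 0], [0, 0, -0.0105, 0], [0, 0, -0.012, 0]])

```text
time: 19.9
tool_pos: [548.4, 58.2, 54.4]
tcp_rot: [0.097, 1.568, -0.097]
wrist_force: [6.0, -0.5, -2.6]
gripper_width: 0.2
```

play_rows(deltas=[[0, 0, -0.001, 0], [0, 0, -0.002, 0], [0, 0, -0.003, 0], [0, 0, -0.004, 0], [0, 0, -0.005, 0], [0, 0, -0.006, 0], [0, 0, -0.007, 0], [0, 0, -0.008, 0]])

```text
time: 20.7
tool_pos: [540.5, 59.2, 54.4]
tcp_rot: [0.097, 1.568, -0.097]
wrist_force: [5.8, -0.0, -1.6]
gripper_width: -0.1
```

play_rows(deltas=[[0, 0, -0.0005, 0], [0, 0, -0.001, 0], [0, 0, -0.0015, 0], [0, 0, -0.002, 0], [0, 0, -0.0025, 0], [0, 0, -0.003, 0], [0, 0, -0.0035, 0], [0, 0, -0.004, 0]])

```text
time: 21.5
tool_pos: [536.4, 59.7, 54.4]
tcp_rot: [0.097, 1.568, -0.097]
wrist_force: [4.5, -0.1, -2.4]
gripper_width: 0.3
```

play_rows(deltas=[[0, 0, -0.0005, 0], [0, 0, -0.001, 0], [0, 0, -0.0015, 0], [0, 0, -0.002, 0], [0, 0, -0.002, 0], [0, 0, -0.0025, 0], [0, 0, -0.003, 0], [0, 0, -0.003, 0]])

```text
time: 22.3
tool_pos: [533.0, 60.1, 54.4]
tcp_rot: [0.097, 1.569, -0.097]
wrist_force: [3.8, 0.7, -1.4]
gripper_width: 0.0
```

```bash
python3 - <<'E'
from h import *
from workcell import ctrl
s=ctrl.get_state();print(s['time'],s['tool_pos'],s['wrist_force'])
c=ctrl.read_camera("wrist");cv2.imwrite("pics/w10.png",c["frame"][:,:,::-1]);np.save("s10.npy",s,allow_pickle=True)
E
```

```text
22.3 [533.02494442  60.11019472  54.36091451] [ 3.79979088  0.69848961 -1.37724687]
```

View pics/w10.png

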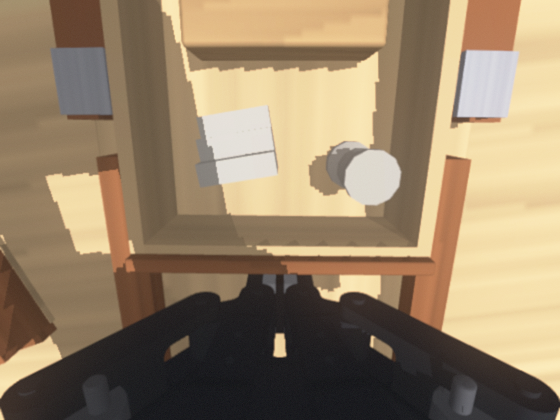

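play_rows(deltas=[[0, 0, -0.0002, 0], [0, 0, -0.0004, 0], [0, 0, -0.0006, 0], [0, 0, -0.0008, 0], [0, 0, -0.001, 0], [0, 0, -0.001, 0], [0, 0, -0.001, 0], [0, 0, -0.001, 0]])

```text
time: 23.15
tool_pos: [532.2, 60.2, 54.3]
tcp_rot: [0.097, 1.569, -0.097]
wrist_force: [3.9, -0.3, 0.9]
gripper_width: -0.2
```

play_rows(deltas=[[0, 0, -0.0002, 0], [0, 0, -0.0004, 0], [0, 0, -0.0006, 0], [0, 0, -0.0008, 0], [0, 0, -0.001, 0], [0, 0, -0.001, 0], [0, 0, -0.001, 0], [0, 0, -0.001, 0]])

```text
time: 23.95
tool_pos: [531.1, 60.4, 54.3]
tcp_rot: [0.097, 1.569, -0.097]
wrist_force: [3.5, -0.1, 1.0]
gripper_width: 0.1
```

play_rows(deltas=[[0, 0, -0.0002, 0], [0, 0, -0.0004, 0], [0, 0, -0.0006, 0], [0, 0, -0.0008, 0], [0, 0, -0.001, 0], [0, 0, -0.001, 0], [0, 0, -0.001, 0], [0, 0, -0.001, 0]])

```text
time: 24.75
tool_pos: [530.3, 60.5, 54.4]
tcp_rot: [0.097, 1.568, -0.097]
wrist_force: [4.3, -0.3, 0.5]
gripper_width: 0.0
```

```bash
python3 - <<'E'
from h import *
from workcell import ctrl
s=ctrl.get_state();print(s['time'],s['tool_pos'],s['wrist_force'])
c=ctrl.read_camera("wrist");cv2.imwrite("pics/w11.png",c["frame"][:,:,::-1]);np.save("s11.npy",s,allow_pickle=True)
c=ctrl.read_camera("side");cv2.imwrite(f"pics/side11.png",cv2.resize(c["frame"][170:250,210:340,::-1],None,fx=6,fy=6,interpolation=cv2.INTER_CUBIC))
E
```

```text
24.75 [530.32830604  60.45391891  54.35855495] [ 4.25008301 -0.26858036  0.52006827]
```

View pics/w11.png

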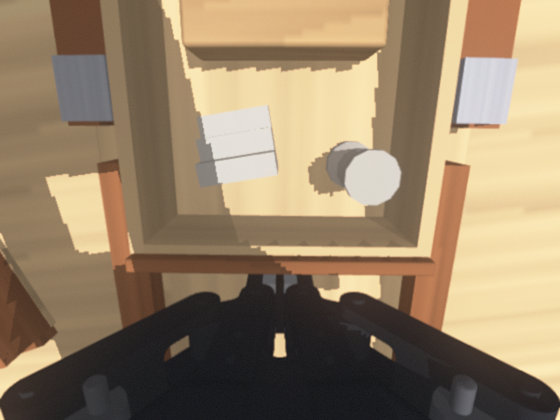

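View pics/side11.png

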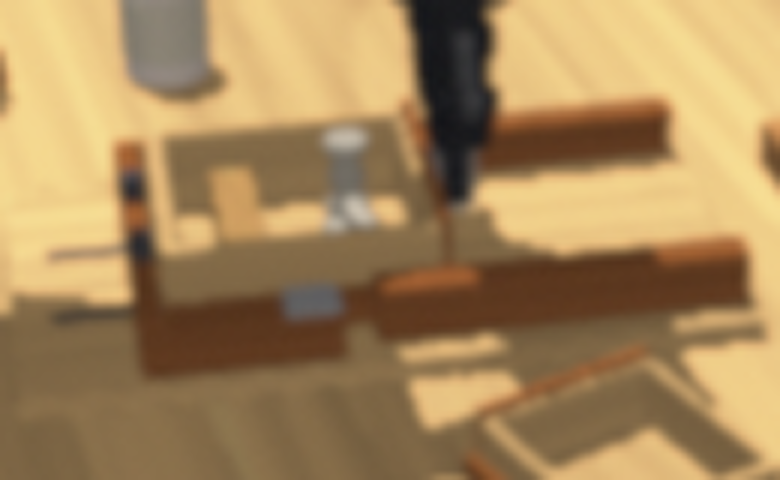

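play_rows(deltas=[[0, 0, -0.0002, 0], [0, 0, -0.0004, 0], [0, 0, -0.0006, 0], [0, 0, -0.0008, 0], [0, 0, -0.001, 0], [0, 0, -0.001, 0], [0, 0, -0.001, 0], [0, 0, -0.001, 0]])

```text
time: 25.65
tool_pos: [529.2, 60.6, 54.3]
tcp_rot: [0.097, 1.569, -0.097]
wrist_force: [3.9, -0.2, 1.0]
gripper_width: 0.2
```

play_rows(deltas=[[0, 0, -0.0002, 0], [0, 0, -0.0004, 0], [0, 0, -0.0006, 0], [0, 0, -0.0008, 0], [0, 0, -0.001, 0], [0, 0, -0.001, 0], [0, 0, -0.001, 0], [0, 0, -0.001, 0]])

```text
time: 26.45
tool_pos: [528.6, 60.7, 54.3]
tcp_rot: [0.097, 1.568, -0.097]
wrist_force: [5.9, -1.3, -0.2]
gripper_width: 0.2
```

play_rows(deltas=[[0, 0, -0.0001, 0], [0, 0, -0.0002, 0], [0, 0, -0.0003, 0], [0, 0, -0.0004, 0], [0, 0, -0.0004, 0], [0, 0, -0.0004, 0], [0, 0, -0.0004, 0], [0, 0, -0.0004, 0]])

```text
time: 27.25
tool_pos: [528.5, 60.9, 54.4]
tcp_rot: [0.098, 1.567, -0.097]
wrist_force: [6.5, 0.3, -1.2]
gripper_width: 0.0
```

```bash
python3 - <<'E'
from h import *
from workcell import ctrl
s=ctrl.get_state();print(s['time'],s['tool_pos'],s['wrist_force'])
c=ctrl.read_camera("wrist");cv2.imwrite("pics/w12.png",c["frame"][:,:,::-1]);np.save("s12.npy",s,allow_pickle=True)
i=c["frame"][30:150,40:520,::-1]
cv2.imwrite("pics/w12c.png",cv2.resize(np.hstack([i[:,:100],i[:,380:]]),None,fx=4,fy=4,interpolation=cv2.INTER_CUBIC))
E
```

```text
27.25 [528.52847484  60.85818982  54.36416538] [ 6.54386863  0.33943774 -1.20035312]
```

View pics/w12c.png

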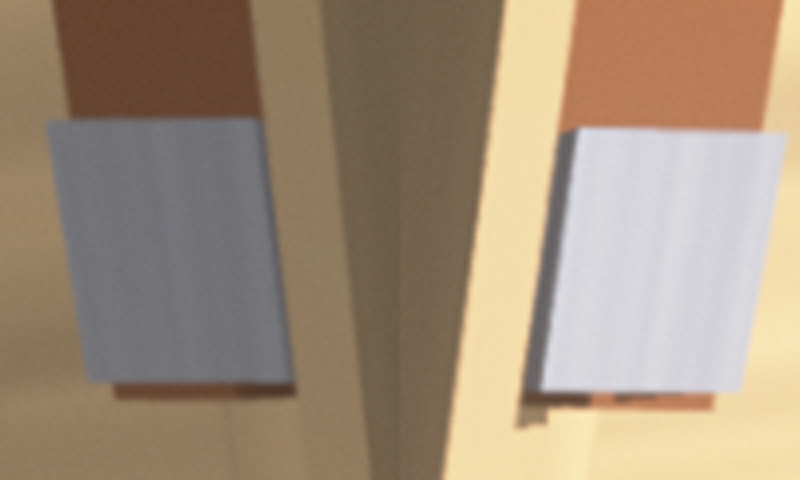

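play_rows(deltas=[[0, 0, -0.0001, 0], [0, 0, -0.0002, 0], [0, 0, -0.0003, 0], [0, 0, -0.0004, 0], [0, 0, -0.0005, 0], [0, 0, -0.0006, 0], [0, 0, -0.0006, 0], [0, 0, -0.0006, 0]])

```text
time: 28.1
tool_pos: [528.4, 61.1, 54.5]
tcp_rot: [0.098, 1.566, -0.097]
wrist_force: [8.1, 1.5, -1.4]
gripper_width: -0.0
```

play_rows(deltas=[[0, 0, -0.0002, 0], [0, 0, -0.0004, 0], [0, 0, -0.0006, 0], [0, 0, -0.0008, 0], [0, 0, -0.001, 0], [0, 0, -0.001, 0], [0, 0, -0.001, 0], [0, 0, -0.001, 0]])

```text
time: 28.9
tool_pos: [528.3, 61.3, 54.7]
tcp_rot: [0.098, 1.564, -0.097]
wrist_force: [10.2, 2.5, -2.4]
gripper_width: 0.3
```

play_rows(deltas=[[0, 0, 0.002, 0], [0, 0, 0.004, 0], [0, 0, 0.007, 0], [0, 0, 0.011, 0], [0, 0, 0.016, 0], [0, 0, 0.022, 0], [0, 0, 0.025, 0], [0, 0, 0.025, 0]])

```text
time: 29.7
tool_pos: [551.6, 57.7, 54.3]
tcp_rot: [0.097, 1.568, -0.097]
wrist_force: [0.0, -0.1, -0.6]
gripper_width: 0.3
```

play_rows(deltas=[[-0.015, 0, 0, 0], [-0.04, 0, 0, 0], [-0.08, 0, 0, 0], [-0.12, 0, 0, 0], [-0.15, 0, 0, 0], [-0.18, 0, 0, 0], [-0.2, 0, 0, 0], [-0.2, 0, 0, 0]])

```text
time: 30.5
tool_pos: [552.5, 57.8, 257.7]
tcp_rot: [0.097, 1.562, -0.097]
wrist_force: [0.7, -0.5, 0.1]
gripper_width: 0.0
```

```bash
python3 - <<'E'
from h import *
from workcell import ctrl
s=ctrl.get_state();print(s['time'],s['tool_pos'],s['wrist_force'])
c=ctrl.read_camera("wrist");cv2.imwrite("pics/w13.png",c["frame"][:,:,::-1]);np.save("s13.npy",s,allow_pickle=True)
c=ctrl.read_camera("side");cv2.imwrite(f"pics/side13.png",cv2.resize(c["frame"][170:250,210:340,::-1],None,fx=6,fy=6,interpolation=cv2.INTER_CUBIC))
E
```

```text
30.5 [552.47124531  57.80622092 257.7183646 ] [ 0.72996746 -0.49295889  0.09804126]
```

View pics/w13.png

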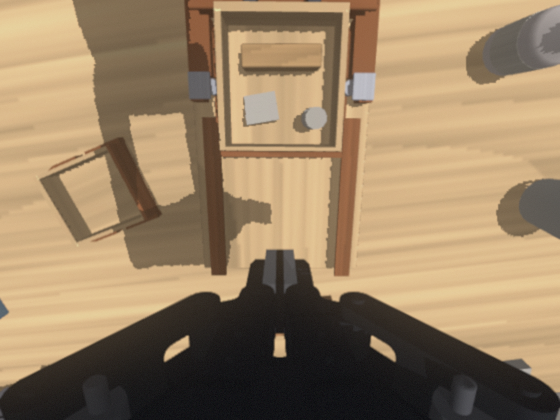

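View pics/side13.png

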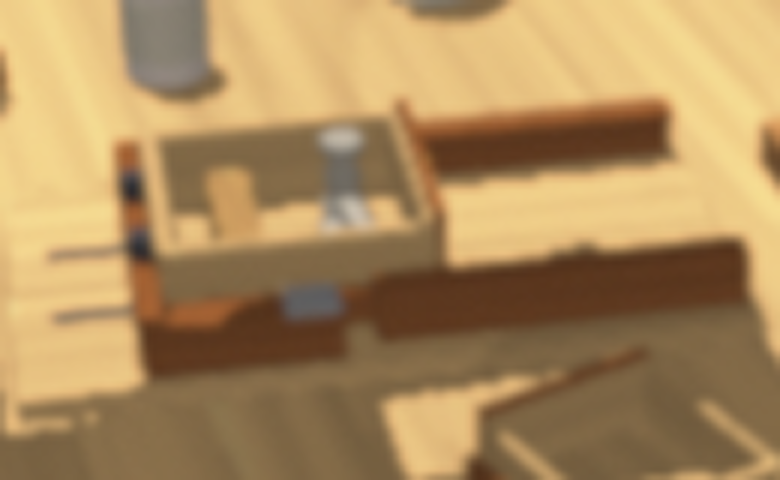

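```bash
python3 - <<'E'
from h import *
i=cv2.imread("pics/w13.png")[0:165,180:385]
cv2.imwrite("pics/w13c.png",cv2.resize(i,None,fx=3.8,fy=3.6,interpolation=cv2.INTER_CUBIC))
E
```

```text
(no output)
```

View pics/w13c.png

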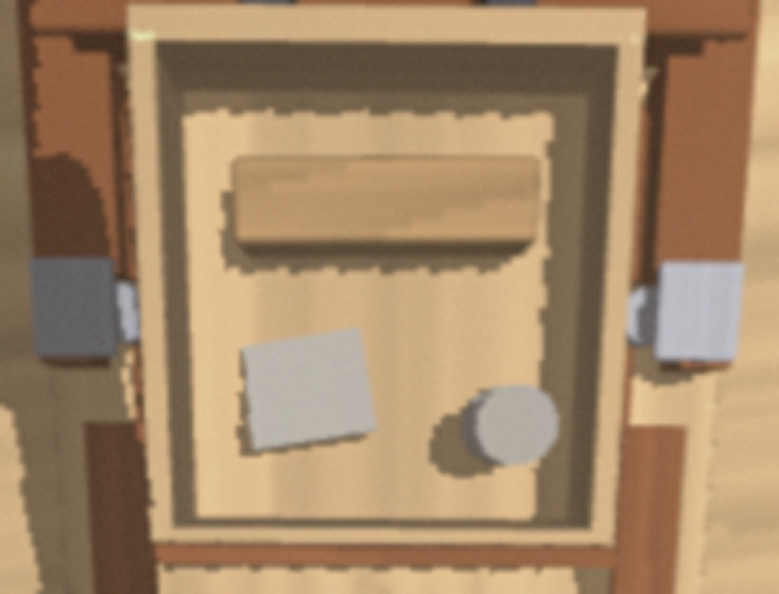

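```bash
python3 - <<'E'
from h import *
s=np.load("s13.npy",allow_pickle=True).item()
s1=np.load("s1.npy",allow_pickle=True).item()
C1=cam('wrist',s1)
a=np.array([(155+x/3,85+y/3) for x,y in [(416,122),(416,148),(390,474),(390,512)]])
q=px2w(C1,a,24);print('init nose base/tip L, tip/base R',q.round(1).tolist())
C=cam('wrist',s);Rt=R.from_rotvec(s['tcp_rot']).as_matrix()
def show(n,uv,z):
    uv=[(180+x/3.8,y/3.6) for x,y in uv]
    q=px2w(C,uv,z);print(n,((q-s['tool_pos'])@Rt)[:,1:].round(1).tolist(),q.round(1).tolist())
show('nose L(-y): base, visible tip',[(115,310),(139,310)],24)
show('nose R(+y)',[(658,315),(628,315)],24)
show('wall outer',[(136,310),(632,315)],62)
show('near wall outer top',[(128,6),(648,8)],62)
show('stop face top',[(30,33),(750,35)],43)
show('lip outer',[(157,565),(612,567)],68)
show('runner near end',[(90,425),(685,427)],41)
E
```

```text
init nose base/tip L, tip/base R [[458.5, 144.7, 24.0], [458.0, 135.6, 24.0], [439.8, 9.3, 24.0], [438.6, -7.2, 24.0]]
nose L(-y): base, visible tip [[-74.7, -107.8], [-67.9, -107.7]] [[437.8, -3.2, 24.0], [438.7, 3.6, 24.0]]
nose R(+y) [[80.0, -106.5], [71.4, -106.4]] [[458.2, 150.2, 24.0], [457.1, 141.6, 24.0]]
wall outer [[-61.5, -103.6], [64.9, -102.4]] [[443.3, 9.5, 62.0], [460.1, 134.7, 62.0]]
near wall outer top [[-59.7, -176.0], [64.7, -175.6]] [[371.7, 20.1, 62.0], [387.4, 143.6, 62.0]]
stop face top [[-88.7, -176.1], [95.0, -175.8]] [[368.2, -8.6, 43.0], [391.1, 173.7, 43.0]]
lip outer [[-58.3, -36.1], [62.2, -35.6]] [[510.6, 4.3, 68.0], [526.0, 123.8, 68.0]]
runner near end [[-80.0, -74.2], [85.7, -73.8]] [[470.3, -12.6, 41.0], [491.2, 151.8, 41.0]]
```

play_rows(deltas=[[0, 0.03, -0.01, 0], [0, 0.06, -0.02, 0], [0, 0.09, -0.03, 0], [0, 0.12, -0.04, 0], [0, 0.13, -0.04, 0], [0, 0.13, -0.04, 0], [0, 0.13, -0.04, 0], [0, 0.13, -0.04, 0]])

```text
time: 31.4
tool_pos: [527.6, 190.6, 253.7]
tcp_rot: [0.098, 1.569, -0.099]
wrist_force: [0.7, 0.4, 1.0]
gripper_width: 0.1
```

```bash
python3 - <<'E'
from h import *
from workcell import ctrl
c=ctrl.read_camera("wrist")
cv2.imwrite("pics/w14.png",cv2.resize(c["frame"][20:220,100:300,::-1],None,fx=3,fy=3,interpolation=cv2.INTER_CUBIC))
E
```

```text
(no output)
```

View pics/w14.png

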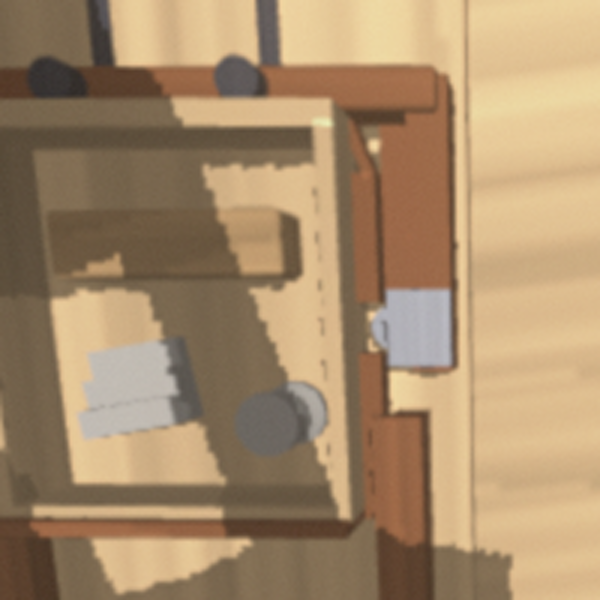

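play_rows(deltas=[[0, -0.045, 0, 0], [0, -0.09, 0, 0], [0, -0.135, 0, 0], [0, -0.18, 0, 0], [0, -0.22, 0, 0], [0, -0.25, 0, 0], [0, -0.26, 0, 0], [0, -0.26, 0, 0]])

```text
time: 32.25
tool_pos: [495.1, -67.9, 254.3]
tcp_rot: [0.1, 1.568, -0.1]
wrist_force: [0.5, -0.2, -0.4]
gripper_width: 0.0
```

```bash
python3 - <<'E'
from h import *
from workcell import ctrl
c=ctrl.read_camera("wrist")
cv2.imwrite("pics/w15.png",cv2.resize(c["frame"][20:220,260:460,::-1],None,fx=3,fy=3,interpolation=cv2.INTER_CUBIC))
print(ctrl.get_state()['time'])
E
```

```text
32.3
```

View pics/w15.png

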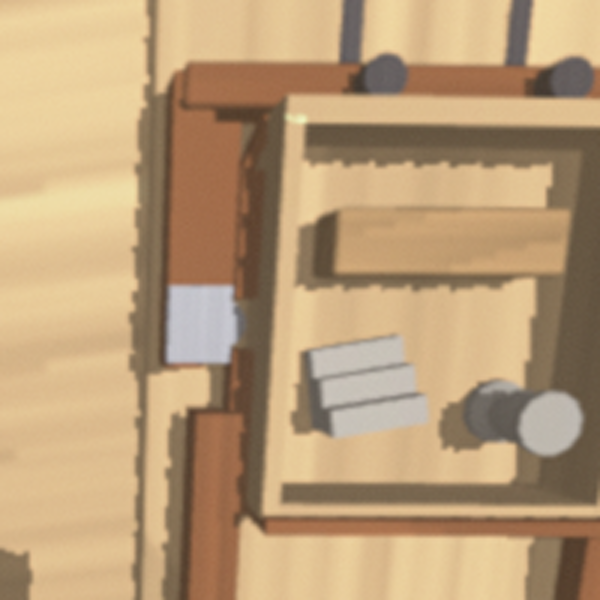

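Both noses sit inside the notch gaps: the left at about (378,328) and the right at about (241,318) in the crops. The tray is flush with the stop, and the offcut, stair and baluster are all upright inside it. The robot is clear of everything, so I'm handing in.

```bash
python3 - <<'E'
from workcell import ctrl
s=ctrl.get_state();print(s['time'],s['wrist_force'])
print(ctrl.hand_in())
E
```

```text
32.3 [ 0.6672347   1.19817648 -0.09279428]
the job is handed in; nothing more can be done
None
```

I put the offcut in the near half of the tray, then hooked the shut fingertips behind the far lip and dragged the tray slowly to the near stop. After that I let go, raised the gripper clear and handed in at 32.3 s.

**Forces on the tray:** the wrist readings were about 4 N sliding, at most 7 N riding over the catches, and about 4 N again once past them. A short firm press against the stop, to confirm contact, reached about 10.5 N. Readings come only at the end of each call, so brief peaks in between were not seen.

**Last checks:**
- **Tray position:** in the picture its near wall measured flush with the stop face, and the notch centres were within about 1 mm of the catches.
- **Catches:** close views from both sides show each nose inside its notch gap. This was judged by eye; there was no direct reading of the catches.
- **Contents:** the offcut lies flat, and the baluster and stair stand in the tray.
- **Robot:** it was touching nothing at hand-in.

**Disagreement between cameras:** the top and wrist cameras differed by about 3 mm on the dock's position. I used the wrist camera, and the grasp and contacts were consistent with it.

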